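# Assemble a power controller: cells and transformer, board, then hood

### The arm

A 6-joint arm with a two-finger parallel gripper is mounted at the origin on the work surface. World frame = base frame: x ahead of the robot, y to its left, z up, the work surface at z = 0. Lengths are in m, angles in degrees, forces in N, time in s.
With the tool pointing down it reaches from about 0.325 to 1 m from the base axis. Payload 5.1 kg.
Tool frame: the origin (TCP) lies on the mounting face of the last link; the fingertips stand 173 mm ahead of it and the grasp point (between the pads) lies 155 mm ahead of it (bot.pinch_z is the z of the grasp point in the tool frame, in m); z points along the fingers, y is the line along which they close (so a half turn about z gives the same grasp; the last joint's range is limited). The gripper opens to 85 mm and grips with 20 to 120 N. Pads are 22 mm wide; open, the fingers measure 114 mm over their backs; the gripper's body (76 mm by 85 mm) begins 54 mm behind the grasp point. The pads swing forward as they close: fully open they stand 13 mm farther back than shut.
Start: joints at [62.762, 7.093, 94.555, -0, 78.352, -4.733], TCP at [0.249, 0.6, 0.405] pointing down, gripper open.
Joint ranges: [-149.61, 149.61], [-58.7, 133.49], [1.44, 155.28], [-77.14, 257.14], [18.33, 153.61], [-166.67, 166.67]. Speed limits (degrees/s): [147.25, 147.25, 180, 180, 180, 180].

### API

Orientations are given as [roll, pitch, yaw] about the fixed x, y, z axes, in that order (R = Rz(yaw) Ry(pitch) Rx(roll)).
In Python, from plant import bot, ungrasp, grasp, kin, optics, finish_job, readout gives the robot as it stands. The module is installed in compiled form; this text tells all that it offers. Calls block until the motion is done:
- bot.move_ptp(position, orientation): joint-space move of the TCP to a pose.
- bot.move_linear(position, frame=None, rate=0.15, threshold=None): straight line of the TCP; frame=None keeps the orientation; rate is the mean speed in m/s. With threshold (N) it stops when the force on the tool has changed by that much, and returns True; else False.
- bot.goto_joints(angles): joint-space move.
- ungrasp() and grasp(f_grip=None): open the fingers fully, or close them until they stop; f_grip is the grip in N (None keeps the last).
- bot.hold(seconds).
- kin.inverse_kinematics(position, orientation): joint angles nearest the present ones, or None.
- optics.snapshot(name): name is "side" or "top" or "wrist"; returns a dict with "pixels" (384x512x3 uint8, blue, green, red), "intrinsics" (3x3 intrinsics, pixels), "eye" and "orientation" of the camera in the world. Camera axes: x right, y up, looking along -z (the intrinsics and any distortion apply to the point x, -y, -z); pixel columns grow to the right and rows downward; lengths in m; the calibration is good to about 2 mm. A picture is of the moment at which its call begins. There is no depth.
A pose or a line that the arm cannot do raises bot.PlanningError and nothing moves.
- finish_job(): hands the job in; it is judged then, once.
Readings, each from a call of its own:
- readout.current_time(): time.
- readout.current_q(): joint angles.
- readout.current_joint_vel(): joint speeds.
- readout.current_effort(): joint torques, N m.
- readout.current_tcp_pos(): TCP position.
- readout.current_tool_rot(): TCP orientation.
- readout.current_ft_force(): force on the tool from outside, world axes, zero at the start.
- readout.current_moment(): the same for the moment, N m.
- readout.current_opening(): finger opening in m.
- readout.current_finger_force(): force on a finger pad.
Only numpy, scipy, OpenCV 4.12 (cv2) and the standard library are available. Lean on these libraries where they do the work, as an engineer would, in place of code of your own. Each camera call takes 0.05 s, during which the arm holds its last target. There are 200 camera calls.

### The job

Assemble the power controller in its aluminium base: lay the battery pack in the long bay and the transformer in the short bay, both lengthwise and flat on the floor. Then stand the main board over them on its four brass legs, with its terminal block at the transformer end and every foot on the floor in the lanes between rail and wall. Last, put the hood on over everything so that it stands level on the flange, outside the low wall; set each part down without dropping it, and leave all released and at rest.

Things in the scene. Friction and masses are not known exactly. Their poses are not given: they have to be found in the camera images.
- tray: Fixed aluminium base, empty, a low blue clamp block at each end. Origin: centre of its underside, on the table; x along it. Floor and flange: one plate 184 x 144 mm, top 4 mm up. Wall 4 mm thick, 12 mm above the floor, inside x +-72, y +-52 mm. Floor rails at |y| = 27 to 30 mm and cross rib at x = 9 to 13 mm, 6 mm high. Legs of the board stand in the lanes |y| = 30 to 52. Clamps: |x| = 91 to 113, 12 mm high.
- long_bay (a point): Centre of the floor of the tray's long bay (81 mm along x, 54 mm across between the rails), 4 mm above the table: the battery pack's place. It lies at x = -31.5 mm, y = 0 in the tray's frame and has the tray's axes.
- short_bay (a point): Centre of the floor of the tray's short bay (59 mm along x, 54 mm across between the rails), 4 mm above the table: the transformer's place. It lies at x = +42.5 mm, y = 0 in the tray's frame and has the tray's axes.
- battery: Loose battery pack: four grey 18 mm round cells, two by two, in black end plates; 65 (x, along the cells) x 38 (y) x 38 mm high, 0.2 kg. Origin: centre of its underside. Grip across the 38 mm. In place, x along the tray's x, either way round.
- transformer: Loose transformer: grey laminated steel core 42 (x) x 20 (y) x 38 mm high; copper-coloured winding between white cheeks, 26 (x) x 36 mm (y), from 5 to 33 mm above the underside; 0.24 kg. Origin: centre of its underside. Grip across the winding's 36 mm. In place, x along the tray's x, either way round.
- board: Loose green circuit board 132 (x) x 96 (y) x 2 mm on four brass legs 48 mm high, 7 mm thick, at x = +-60, y = +-41.5 mm; 0.16 kg. Origin: at foot level under its centre; x towards the terminal block. Lift it by the finned heat sink at its centre, 42 (x) x 28 (y) mm, 50 to 70 mm above the feet; board bare 30 mm to either side in y. In place: centred in the tray, x along the tray's x.
- board_terminals (a point): Top of the green screw-terminal block at the +x end of the board, 53 mm from the board's centre, 62 mm above its feet. It must end at the transformer end (+x) of the tray.
- hood: Loose grey sheet-metal hood, open underneath, 170 (x) x 130 (y) x 81 mm high, 164 x 124 x 78 inside, 0.36 kg. Black bow handle on top along x: bar 104 mm long, 12 mm wide (y), 107 to 117 mm above the lower edge, posts at x = +-46 mm; grip it across at mid-length. Origin: centre of the lower edge's plane. In place: centred on the tray, standing on the flange, x along the tray's x, either way round.
Things that resemble listed ones, but are neither listed nor needed, are in the scene too. Leave any pink or purple look-alike of the transformer alone. What is shaped like the hood but brown is not meant.

How it is judged (in metres and radians):
On the way, in this order (a step that is already met when the one before it is completed fails the run):
1. battery pack in the long bay and transformer in the short bay (in either order), flat on the floor, released (x of battery in the frame of tray between -0.0415 and -0.0215 m and y of battery in the frame of tray between -0.01 and 0.01 m and z of battery in the frame of tray between 0.001 and 0.007 m and angle between each of battery, transformer's own z axis and vertical below 0.05 rad and angle between the x axis of each of battery, transformer and the x axis of tray, either way round below 0.25 rad and x of transformer in the frame of tray between 0.0325 and 0.0525 m and y of transformer in the frame of tray between -0.01 and 0.01 m and z of transformer in the frame of tray between 0.001 and 0.007 m and linear speed of each of battery, transformer below 0.03 m/s and angular speed of each of battery, transformer below 0.2 rad/s and contact force between the fingers and battery below 0.05 N and contact force between the fingers and transformer below 0.05 N), for 0.2 s.
2. then the main board standing over them on its four legs, terminals at the transformer end, released (x of battery in the frame of tray between -0.0415 and -0.0215 m and y of battery in the frame of tray between -0.01 and 0.01 m and z of battery in the frame of tray between 0.001 and 0.007 m and angle between each of battery, transformer, board's own z axis and vertical below 0.05 rad and angle between the x axis of each of battery, transformer, board and the x axis of tray, either way round below 0.25 rad and x of transformer in the frame of tray between 0.0325 and 0.0525 m and y of transformer in the frame of tray between -0.01 and 0.01 m and z of transformer in the frame of tray between 0.001 and 0.007 m and x of board in the frame of tray between -0.01 and 0.01 m and y of board in the frame of tray between -0.01 and 0.01 m and z of board in the frame of tray between 0.001 and 0.007 m and x of board_terminals in the frame of tray above 0.03 m and linear speed of board below 0.03 m/s and angular speed of board below 0.2 rad/s and contact force between the fingers and board below 0.05 N), for 0.2 s.
3. then the hood on the flange over everything, released (x of battery in the frame of tray between -0.0415 and -0.0215 m and y of battery in the frame of tray between -0.01 and 0.01 m and z of battery in the frame of tray between 0.001 and 0.007 m and angle between each of battery, transformer, board, hood's own z axis and vertical below 0.05 rad and angle between the x axis of each of battery, transformer, board, hood and the x axis of tray, either way round below 0.25 rad and x of transformer in the frame of tray between 0.0325 and 0.0525 m and y of transformer in the frame of tray between -0.01 and 0.01 m and z of transformer in the frame of tray between 0.001 and 0.007 m and x of board in the frame of tray between -0.01 and 0.01 m and y of board in the frame of tray between -0.01 and 0.01 m and z of board in the frame of tray between 0.001 and 0.007 m and x of board_terminals in the frame of tray above 0.03 m and x of hood in the frame of tray between -0.01 and 0.01 m and y of hood in the frame of tray between -0.01 and 0.01 m and z of hood in the frame of tray between 0.001 and 0.007 m and linear speed of hood below 0.03 m/s and angular speed of hood below 0.2 rad/s and contact force between the fingers and hood below 0.05 N), for 0.2 s.
At the end, for the whole second after the job is handed in: Battery pack in the long bay, transformer in the short bay, board on its four feet on the floor with the terminals at the transformer end, hood on the flange: each within 10 mm of its place each way, 3 mm in height, 0.25 rad in yaw, 0.05 rad of level; released and at rest (all of step 3 and linear speed of each of battery, transformer, board below 0.03 m/s and angular speed of each of battery, transformer, board below 0.2 rad/s and contact force between the fingers and battery below 0.05 N and contact force between the fingers and transformer below 0.05 N and contact force between the fingers and board below 0.05 N); the robot touches nothing.
It fails at once if the battery pack is dropped (falls free of the gripper faster than 0.6 m/s) (linear speed of battery above 0.6 m/s and contact force between the fingers and battery below 0.01 N).
It fails at once if the transformer is dropped (falls free of the gripper faster than 0.6 m/s) (linear speed of transformer above 0.6 m/s and contact force between the fingers and transformer below 0.01 N).
It fails at once if the main board is dropped (falls free of the gripper faster than 0.6 m/s) (linear speed of board above 0.6 m/s and contact force between the fingers and board below 0.01 N).
It fails at once if the hood is dropped (falls free of the gripper faster than 0.6 m/s) (linear speed of hood above 0.6 m/s and contact force between the fingers and hood below 0.01 N).
It also fails if it takes over 134 s, if anything falls off the work surface, if the arm or the gripper's body presses on something with over 40 N, if the wrist force passes 120 N, or if a joint passes its speed limit or range.

## Working session

There is one attempt and no reset: what is moved stays moved. The work goes in short steps, each a Python script; the robot and the scene stay as the last script left them, time stands still between calls to the robot, and variables do not carry over. Pictures are saved under pics/ and viewed, at most 14 in all, crops included, and the job is handed in when it is done.

```bash
mkdir -p pics
cat > h.py <<'E'
import numpy as np, cv2
from plant import bot, ungrasp, grasp, kin, optics, finish_job, readout
def snap(n,f=None):
    s=optics.snapshot(n)
    if f: cv2.imwrite('pics/'+f+'.png',s['pixels'])
    return s
def Rm(s):
    o=np.array(s['orientation'],float)
    if o.shape==(3,3): return o
    r,p,y=np.radians(o); c,S=np.cos,np.sin
    Rz=np.array([[c(y),-S(y),0],[S(y),c(y),0],[0,0,1]]);Ry=np.array([[c(p),0,S(p)],[0,1,0],[-S(p),0,c(p)]]);Rx=np.array([[1,0,0],[0,c(r),-S(r)],[0,S(r),c(r)]])
    return Rz@Ry@Rx
def cast(s,uv,z):
    K=np.array(s['intrinsics']);uv=np.atleast_2d(np.array(uv,float))
    d=np.c_[uv,np.ones(len(uv))]@np.linalg.inv(K).T
    d=(d*[1,-1,-1])@Rm(s).T
    e=np.array(s['eye']);return e+d*((z-e[2])/d[:,2])[:,None]
def proj(s,P):
    p=(np.atleast_2d(P)-np.array(s['eye']))@Rm(s)*[1,-1,-1]
    q=p@np.array(s['intrinsics']).T;return q[:,:2]/q[:,2:]
E
python3 - <<'E'
from h import *
for n in('top','side','wrist'):
    s=snap(n,n+'0'); print(n,{k:v for k,v in s.items() if k!='pixels'})
print(readout.current_time(),readout.current_tool_rot(),readout.current_tcp_pos())
E
```

```text
top {'intrinsics': array([[347.81411803,   0.        , 260.8521597 ],
       [  0.        , 347.81411803, 194.63622372],
       [  0.        ,   0.        ,   1.        ]]), 'eye': array([ 0.35428366, -0.01256636,  1.08907219]), 'orientation': array([  4.16693548,   0.24369114, -89.19327922])}
side {'intrinsics': array([[423.66865266,   0.        , 250.29986591],
       [  0.        , 423.66865266, 194.71973604],
       [  0.        ,   0.        ,   1.        ]]), 'eye': array([ 0.37057158, -0.83041184,  0.70409977]), 'orientation': array([53.3681558 ,  1.10078379, -5.76225174])}
wrist {'intrinsics': array([[294.83929235,   0.        , 256.05732562],
       [  0.        , 294.83929235, 192.37100113],
       [  0.        ,   0.        ,   1.        ]]), 'eye': array([0.17662032, 0.63025147, 0.37247113]), 'orientation': array([-18.00616772,   0.18164498,  67.455938  ])}
0.15 [-1.79905942e+02 -7.70733873e-03  1.57495264e+02] [0.24873777 0.60029669 0.403744  ]
```

View pics/top0.png

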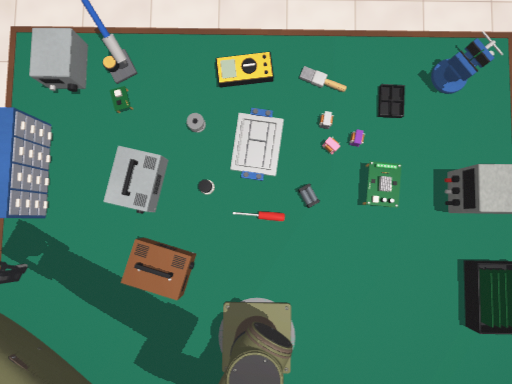

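View pics/side0.png

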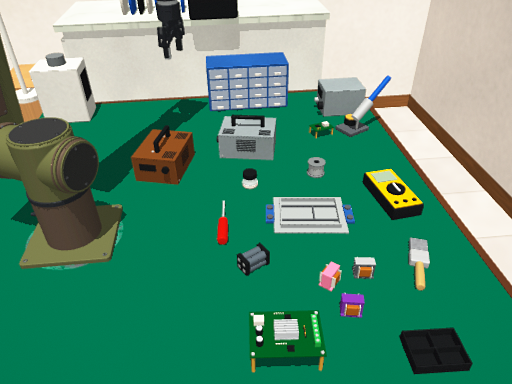

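The top view shows the tray at (257,145), transformer at (327,119), battery (308,195), board (382,184) and hood (135,180). The pink, purple and brown look-alikes are separate. The side view agrees. I'll zoom in on these.

Run:
```python
from h import *
t=cv2.imread('pics/top0.png')
def c(u,v,w=48,h=48): return cv2.resize(t[v-h:v+h,u-w:u+w],(264,298),interpolation=cv2.INTER_CUBIC)
tiles=[c(258,145,44,50),c(327,119,18,20),c(308,195,18,20),c(382,184,31,35),c(135,180,40,45)]
tiles.append(np.zeros_like(tiles[0]))
cv2.imwrite('pics/m.png',np.vstack([np.hstack(tiles[:3]),np.hstack(tiles[3:])]))
```

```text
(no output)
```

View pics/m.png

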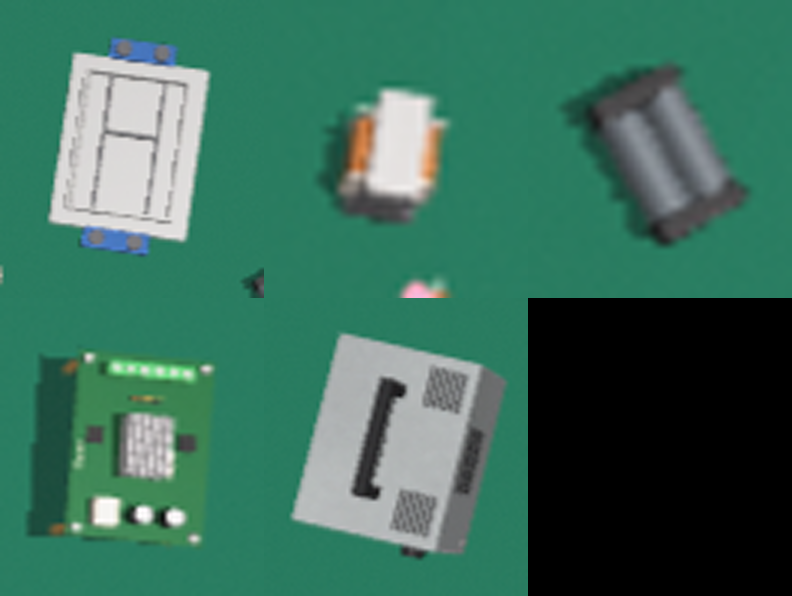

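The crops show the tray's cross rib towards the image top, so the tray's +x runs roughly along world +x. The terminals are at the board's top end. The transformer's core runs up and down and the battery is tilted. Next I measure these from the top view.

```bash
cat >> h.py <<'E'
def mask(s,kind,roi):
    u0,v0,u1,v1=[int(x) for x in roi]
    im=s['pixels'];hsv=cv2.cvtColor(im,cv2.COLOR_BGR2HSV).astype(int);H,S,V=hsv[...,0],hsv[...,1],hsv[...,2]
    m={'light':(S<40)&(V>150),'white':(S<45)&(V>185),'grey':(S<45)&(V>135),'blue':(H>100)&(H<125)&(S>100),
       'board':(H>45)&(H<75)&(S>110)&(V>60),'notable':~((H>70)&(H<90)&(S>110)),'dark':(V<75)&(S<90),'batt':(S<75)&(V<185),
       'copper':(H<18)&(S>110)}[kind].astype(np.uint8)
    z=np.zeros_like(m);z[max(v0,0):v1,max(u0,0):u1]=m[max(v0,0):v1,max(u0,0):u1]
    return z
def blob(s,kind,roi,close=3):
    m=cv2.morphologyEx(mask(s,kind,roi),cv2.MORPH_CLOSE,np.ones((close,close),np.uint8))
    cs,_=cv2.findContours(m,cv2.RETR_EXTERNAL,cv2.CHAIN_APPROX_NONE)
    return max(cs,key=cv2.contourArea)[:,0,:]
def rect(s,kind,roi,z,close=3):
    """min-area rectangle in the plane z: centre, (long, short) mm, yaw of the long side (deg)"""
    P=cast(s,blob(s,kind,roi,close),z)[:,:2]
    (c,(w,h),a)=cv2.minAreaRect((P*1000).astype(np.float32))
    if w<h: w,h,a=h,w,a+90
    return np.round(np.array(c),1),round(w,1),round(h,1),round((a+90)%180-90,1)
E
python3 - <<'E'
from h import *
s=dict(optics.snapshot('top'))
print('tray',rect(s,'light',(225,105,290,185),.004))
for r in [(225,100,290,125),(225,160,290,190)]: print('clamp',rect(s,'blue',r,.012))
print('hood',rect(s,'light',(95,140,170,220),.081))
print('hoodbar',rect(s,'dark',(118,155,148,200),.112))
print('board',rect(s,'board',(355,155,410,212),.050))
print('sink',rect(s,'light',(375,172,397,196),.070))
print('trafo',rect(s,'white',(318,108,338,130),.038))
print('trafocu',rect(s,'copper',(318,108,338,130),.033,9))
print('batt',rect(s,'batt',(293,178,325,212),.036))
E
```

```text
tray (array([595. ,   8.7]), 183.9, 145.7, -7.3)
clamp (array([694.4,  -3.9]), 68.3, 21.9, 82.4)
clamp (array([492.6,  22. ]), 68.4, 20.9, 82.6)
hood (array([471.6, 370.2]), 168.7, 129.7, -12.0)
hoodbar (array([469.9, 365.2]), 100.8, 21.2, -12.2)
board (array([ 467.8, -373.6]), 132.2, 96.9, -5.2)
sink (array([ 467.7, -374.7]), 41.6, 29.4, -0.6)
trafo (array([ 670.7, -209. ]), 41.7, 24.8, -6.9)
trafocu (array([ 668.6, -204.8]), 34.5, 20.4, 78.9)
batt (array([ 431. , -150.8]), 64.6, 38.9, 30.1)
```

```bash
cat >> h.py <<'E'
PZ=bot.pinch_z
def pose(x,y,yaw):
    """the yaw (or its half turn) with the smaller last-joint angle"""
    best=None
    for a in (yaw,yaw+180):
        q=kin.inverse_kinematics([x,y,.36],[180,0,(a+180)%360-180])
        if q is not None and (best is None or abs(q[5])<best[0]): best=(abs(q[5]),(a+180)%360-180)
    return best[1]
def hover(x,y,yaw,z):
    a=pose(x,y,yaw); bot.move_ptp([x,y,z+PZ],[180,0,a]); return a
E
python3 - <<'E'
from h import *
print(PZ,[ (n,pose(x,y,a)) for n,x,y,a in [('b',.431,-.151,30.1),('t',.6707,-.209,-6.9),('tray',.595,.009,-7.3),('bd',.468,-.374,-5.2),('hood',.471,.369,-12)]])
hover(.431,-.151,30.1,.20); s=snap('wrist','w1'); print(proj(s,[.431,-.151,.036]),readout.current_time())
E
```

```text
0.1547 [('b', 30.099999999999994), ('t', -6.900000000000006), ('tray', 172.7), ('bd', -5.199999999999989), ('hood', 168)]
[[255.19903603 180.00308243]] 2.9833
```

View pics/w1.png

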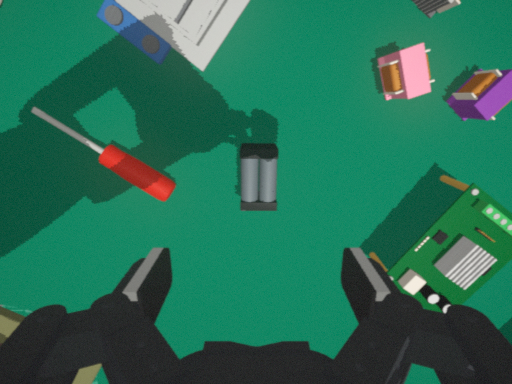

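The wrist view shows the battery upright at (259,177), about 3 mm from the predicted (255,180) and aligned with the gripper. That is close enough to pick and place it.

```bash
cat >> h.py <<'E'
TX,TY,TA=.5942,.0088,-7.3
def intray(x,y):
    c,s=np.cos(np.radians(TA)),np.sin(np.radians(TA)); return TX+c*x-s*y,TY+s*x+c*y
def lin(x,y,z,rate,thr=None): return bot.move_linear([x,y,z+PZ],None,rate,thr)
def pick(x,y,yaw,h,top,lift,f):
    a=hover(x,y,yaw,top); lin(x,y,h,.08); grasp(f); print('open',readout.current_opening(),'F',readout.current_finger_force())
    lin(x,y,lift,.1); print('lifted',readout.current_opening(),'t',readout.current_time()); return a
def place(tx,ty,yaw,h,lift,up):
    x,y=intray(tx,ty); bot.move_ptp([x,y,lift+PZ],[180,0,yaw])
    lin(x,y,h+.010,.08); r=lin(x,y,h+.002,.015,3)
    print('contact',r,'dz',readout.current_tcp_pos()[2]-PZ-h,'xy',np.array(readout.current_tcp_pos()[:2])-[x,y]); 
    bot.hold(.2); ungrasp(); bot.hold(.1); lin(x,y,up,.1); print('t',readout.current_time())
E
python3 - <<'E'
from h import *
for a in(-7.3,172.7): print(a,kin.inverse_kinematics([*intray(0,0),.3],[180,0,a]))
pick(.431,-.151,30.1,.028,.12,.12,50)
place(-.0315,0,TA,.032,.14,.2)
s=snap('top','top2'); cv2.imwrite('pics/m2.png',cv2.resize(s['pixels'][95:195,200:350],(600,400),interpolation=cv2.INTER_CUBIC))
E
```

```text
-7.3 [-4.32637135e+00  5.14736590e+00  1.07132065e+02 -2.54444375e-14
  6.77205694e+01  9.29736287e+01]
172.7 [ -4.32637135   5.1473659  107.13206465   0.          67.72056945
 -87.02637135]
open 0.03738901154405003 F 52.09164261817932
lifted 0.03743710281363523 t 6.2667
contact False dz 0.001923538527391272 xy [-1.00056560e-05  1.07412493e-05]
t 11.9417
```

View pics/m2.png

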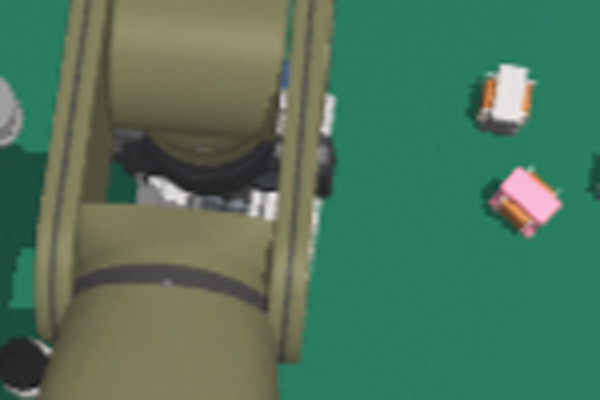

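The arm hides the tray here, and the battery was released about 2 mm up. I'll go lower until contact from now on, check the transformer with the wrist camera, and look at the tray from there.

```bash
sed -i 's/lin(x,y,h+.002,.015,3)/lin(x,y,h-.001,.015,2)/' h.py
python3 - <<'E'
from h import *
hover(.6707,-.209,-6.9,.2); s=snap('wrist'); t=snap('top'); 
cv2.imwrite('pics/w2.png',np.hstack([cv2.resize(s['pixels'][90:270,130:400],(400,267)),cv2.resize(t['pixels'][95:195,200:350],(400,267))]))
print(proj(s,[.6707,-.209,.038])-[130,90])
print('trafo',rect(s,'white',(225,130,290,230),.038)); print('top',rect(t,'white',(318,108,338,130),.038))
E
```

```text
[[126.77325134  90.18955388]]
trafo (array([ 656.8, -206. ]), 33.6, 14.0, 83.1)Traceback (most recent call last):
  File "<stdin>", line 5, in <module>
  File "h.py", line 35, in rect
    P=cast(s,blob(s,kind,roi,close),z)[:,:2]
             ~~~~^^^^^^^^^^^^^^^^^^
  File "h.py", line 32, in blob
    return max(cs,key=cv2.contourArea)[:,0,:]
           ~~~^^^^^^^^^^^^^^^^^^^^^^^^
ValueError: max() iterable argument is empty
```

View pics/w2.png

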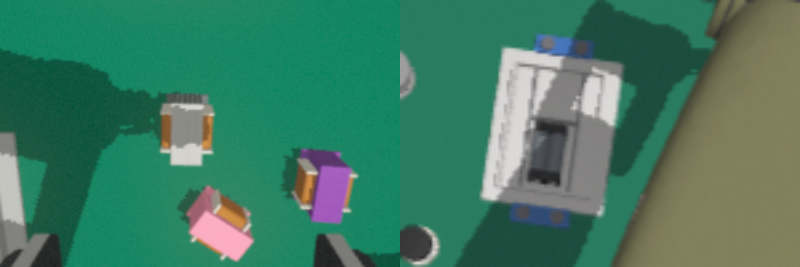

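The transformer sits at crop (126,91) against a predicted (127,90), so the measurement holds. The battery lies in the long bay between rib and wall. Now the transformer.

Run:
```python
from h import *
pick(.6707,-.209,-6.9,.028,.12,.13,50)
place(.0425,0,TA,.032,.15,.2)
x,y=.4678,-.374
hover(x,y,-5.2,.25); s=snap('wrist'); t=snap('top')
cv2.imwrite('pics/w3.png',np.hstack([s['pixels'][60:327,80:480],cv2.resize(t['pixels'][95:195,200:350],(400,267),interpolation=cv2.INTER_CUBIC)]))
c,sn=np.cos(np.radians(-5.2)),np.sin(np.radians(-5.2))
print(proj(s,[[x+c*a-sn*b,y+sn*a+c*b,.070] for a,b in[(21,14),(21,-14),(-21,-14),(-21,14)]])-[80,60])
```

```text
open 0.034870589711055326 F 52.060983180999756
lifted 0.03515036241664369 t 16.4667
contact True dz 0.0004808635336697453 xy [-6.39521008e-05  1.18260045e-05]
t 22.1333
[[ 842.00068468 1083.87359798]
 [-493.28117346 1087.16299889]
 [ 780.82487249  994.95730854]
 [-431.52044385  997.64247668]]
```

View pics/w3.png

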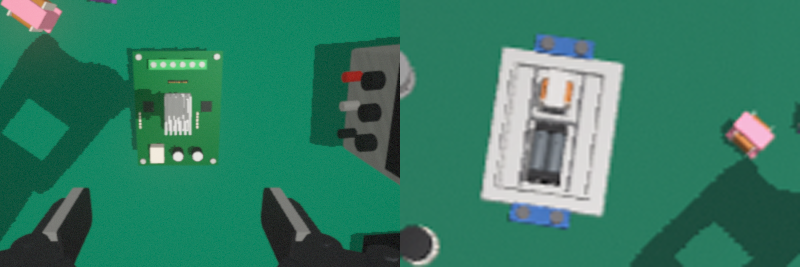

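Battery and transformer are both in place in the right-hand image. The sink is at crop (178,114). My projection used mm for m, so I redo that check numerically before the pick.

Run:
```python
from h import *
s=snap('wrist'); print(proj(s,[.4678,-.374,.07])-[80,60])
print('wrist board',rect(s,'board',(200,100,320,240),.050,5))
t=snap('top');print('tray',rect(t,'light',(225,105,290,185),.004))
```

```text
[[176.55886981 116.57781412]]
wrist board (array([ 468.4, -374.8]), 131.7, 96.4, -4.9)
tray (array([595.2,   8.7]), 183.8, 145.6, -7.4)
```

Run:
```python
from h import *
a=pick(.4681,-.3742,-5.05,.0695,.14,.17,50); print(a)
place(0,0,TA,.0735,.17,.22)
x,y=.4710,.3690
hover(x,y,-12.1,.28); s=snap('wrist'); t=snap('top')
cv2.imwrite('pics/w4.png',np.hstack([s['pixels'][60:327,56:456],cv2.resize(t['pixels'][95:195,200:350],(400,267),interpolation=cv2.INTER_CUBIC)]))
print(proj(s,[x,y,.117])-[56,60])
print('wrist hood',rect(s,'light',(100,60,420,300),.081,5))
print('board',rect(t,'board',(225,105,290,185),.054,5)); print('hood top',rect(t,'light',(95,140,170,220),.081))
```

```text
open 0.027084504854495074 F 50.5030220746994
lifted 0.026594825465012444 t 27.1417
-5.050000000000011
contact True dz 0.0004739327549221489 xy [-9.48640607e-05  1.86510637e-05]
t 33.0083
[[200.87395162 117.97830562]]
wrist hood (array([471.3, 368.8]), 169.5, 129.9, -12.0)
board (array([592.2,   9.5]), 130.2, 92.5, -7.3)
hood top (array([471.5, 370.1]), 169.0, 129.2, -12.0)
```

View pics/w4.png

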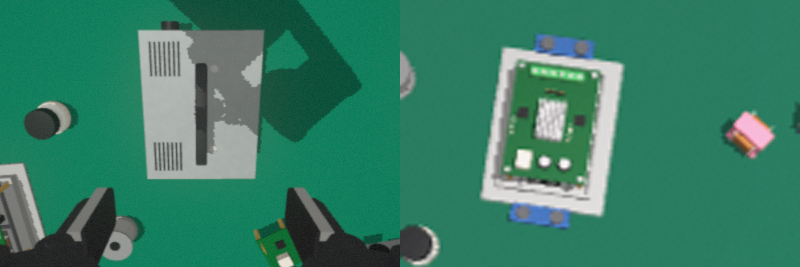

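The hood handle is at crop (201,115) against a predicted (201,118), and both views put the hood at (471.4,369.4) with yaw −12. The board stands centred with its terminals at the +x end. Now the hood.

```bash
sed -i 's/^    bot.hold(.2); ungrasp/    assert readout.current_tcp_pos()[2]-PZ-h<.003\n    bot.hold(.2); ungrasp/' h.py
python3 - <<'E'
from h import *
a=pick(.4714,.3692,-12,.110,.17,.22,70); print(a)
place(0,0,(TA+180),.114,.22,.25)
bot.move_ptp([.42,-.3,.25+PZ],[180,0,0]); bot.hold(.5); t=snap('top'); s=snap('side')
cv2.imwrite('pics/w5.png',np.hstack([cv2.resize(t['pixels'][95:195,200:350],(400,267),interpolation=cv2.INTER_CUBIC),cv2.resize(s['pixels'][130:250,230:410],(400,267),interpolation=cv2.INTER_CUBIC)]))
print('hood top',rect(t,'light',(220,95,300,195),.085),readout.current_time())
for r in [(225,95,290,125),(225,160,290,195)]: print('clamp',rect(t,'blue',r,.012))
E
```

```text
open 0.010906054235259713 F 68.61295580863953
lifted 0.010732349167130664 t 38.5083
168
contact True dz 0.0002576012977568015 xy [-1.31228900e-04 -9.94050977e-05]
t 44.425
hood top (array([585.4,   6.8]), 186.3, 136.3, -7.4) 47.0583
clamp (array([702.1, -16.3]), 44.7, 3.6, 83.5)
clamp (array([493.3,  21.9]), 68.4, 22.2, 82.6)
```

View pics/w5.png

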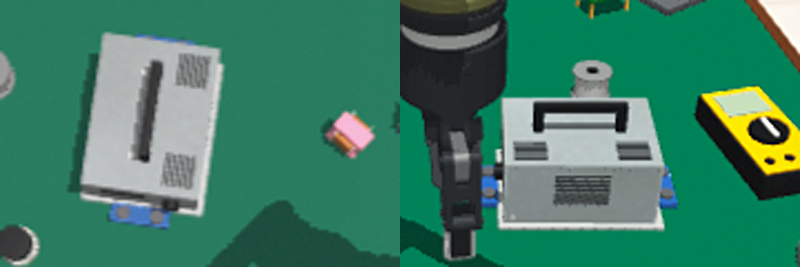

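The hood stands level on the flange between the clamps, with an even rim visible in both views, and contact came at the expected height. I'm handing the job in.

```bash
python3 -c "
from h import *
print(finish_job())"
```

```text
the job is handed in; nothing more can be done
None
```

The job is handed in at about 47 s of the 134 s limit, with no verdict returned: all four parts were placed in order, and the board, hood and transformer were let go within 0.5 mm of the expected height (the battery about 2 mm up); the last pictures show the hood level on the flange.

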